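# Park the guide roller at the top of its gutter

## Task

Push the aluminium roller up the sloped steel gutter with the fingertips, slowly and steadily, over the crest so that it comes to rest in the dip against the black stop and cannot roll back; do not flick it or let it run back down. Then push the red latch tab all the way in, so that its bar closes behind the roller. Only push: do not pinch or lift anything, leave the nozzle, the ring cutter and the mug alone, and finish clear of everything.

Things in the scene. Friction and masses are not known exactly. Their poses are not given: they have to be found in the camera images.
- roller: polished aluminium roller with black end caps, a loose cylinder 50 mm in diameter, 66 mm long, 0.2 to 0.4 kg, lying across the gutter; slides or rolls easily. Origin on its axis at mid-length (turns as it rolls: ignore its orientation). It starts at the low end against the low lip, axis 25 mm above the floor; a finger coming straight down fits behind it, over the lip.
- gutter: polished steel gutter, fixed, 310 x 90 mm. Origin on the table under its middle; +x uphill, z up, latch on the +y side. Inner width 70; walls 3 thick, only 10 above the floor. In its frame (mm): floor rises from x -140, z 24 to the crest at x 72, z 50, then dips to x 130, z 40. Low lip x -146 to -140, top z 33. Black stop plate with rubber pad: face at x 130, top z 78.
- ramp (a point): point on the gutter floor at its low end, mid-width; local x runs uphill along the rising floor (7 degrees), z square to it, y as the gutter's. The roller's axis is at z 25 mm of this frame while it lies on the rising floor, and at z 15 mm when in the dip.
- seat (a point): where the roller's centre is when it rests in the dip against the stop (105 mm uphill of the gutter's origin, 69.5 mm above the table). Axes as the gutter's.
- latch (a joint): slide of the latch bar across the gutter, m: 0 = fully drawn out (gutter clear), 0.055 = fully in (bar across the gutter just behind a seated roller). It grows as the tab is pushed towards the gutter (local -y of the gutter). Stays where it is left; about 2 N of friction.
- latch_tab (a point): centre of the outer (gutter +y) face of the red tab, the face to push. Tab: 30 mm along the gutter, 62 to 106 mm above the table, 12 mm thick; on a 9 mm square bar (64 to 73 mm up) in an aluminium guide 80 mm high beside the gutter. The point moves with it: 70 mm uphill of the gutter's origin, 140 mm to its +y side when fully out, 85 mm when in.
- nozzle_1: bystander: steel piping nozzle, cone 27 mm across and 36 mm high, loose beside the gutter; origin under its centre.
- ring_cutter_1: bystander: steel ring cutter, 67 mm across and 28 mm high, loose beside the gutter; origin under its centre.
- mug_purple: bystander: purple mug, 82 mm across, 112 mm with its handle, 89 mm high, loose beside the gutter; origin near the centre of its underside.
Not all that is in view belongs to the job. There is more than one size of the roller; the job needs the middle-sized.

How it is judged:
By the outcome, as a careful person would: the job done as asked, in the order asked, and still so for the second after the job is handed in, with the robot touching nothing.
It also fails if it takes over 45 s, if anything falls off the work surface, if the arm or the gripper's body presses on something with over 40 N, if the wrist force passes 120 N, or if a joint passes its speed limit or range.

## Robot

A 6-joint arm with a two-finger parallel gripper is mounted at the origin on a cart in front of the work surface, level with it; the furniture and walls round the work are solid. World frame = base frame: x ahead of the robot, y to its left, z up, the work surface at z = 0. Lengths are in mm, angles in rad, forces in N, time in s.
With the tool pointing down it reaches from about 350 to 775 mm from the base axis. Payload 7.3 kg.
Tool frame: the origin (TCP) lies midway between the tips of the shut fingers; the grasp point (between the pads) lies 19 mm behind it; x points along the fingers, y is the direction in which the jaws open and shut, and the axes are right-handed (so a half turn about x gives the same grasp; the last joint's range is limited). The gripper opens to 92 mm and grips with 3 to 60 N. Pads are 19 mm wide; open, the fingers measure 130 mm over their backs; the gripper's body (75 mm by 190 mm) begins 47 mm behind the grasp point.
Start: joints at [-1.462, 0.342, 1.524, -0, 1.275, -0.146], TCP at [132.349, -508.064, 226.741] pointing down, gripper open.
Joint ranges: [-2.53, 2.53], [-0.77, 2.02], [0.04, 2.7], [-1, 4.14], [0.28, 2.66], [-3.11, 3.11]. Speed limits (rad/s): [2.57, 2.57, 3.14, 3.14, 3.14, 3.14].

## Interface

Orientations are given as [roll, pitch, yaw] about the fixed x, y, z axes, in that order (R = Rz(yaw) Ry(pitch) Rx(roll)).
In Python, from plant import bot gives the robot as it stands. The module is installed in compiled form; this text tells all that it offers.
- The arm moves only by the shell command python3 -m handwheel 'ROWS' [OPENING]. ROWS is JSON, a list that holds one entry, the list of rows, each a list of 4 numbers: the shift along the tool's x, y, z in cm, then the turn about the tool's x in rad. A call has 1 to 8 rows; each row shifts and turns the commanded pose from where the row before left it, along the tool's axes as they then stand; what a row does not reach is not made up. A row lasts 1/12 s, in which the tool goes at most 41.7 mm and 7.16 degrees, less where a joint would pass 70% of its speed; a pose out of reach is approached as far as the arm can. A call is refused whole if a number of a shift passes 4.17 or a number of a turn 0.125, either way. A call with a gripper value outside its range is refused whole. OPENING is the opening, from 0 (shut) to 1 (fully open), set as the call begins (- or left out, the last holds). The fingers move at their own pace and stop on an object; the grip force is fixed at half the most. Time passes only in rows, so rows that do not move let the fingers close. It gives the time, the measured TCP pose, the force and the opening at its end, in the units of the state.
- bot.get_obs(): the state, without advancing time (a new reading comes with each control period).
- bot.capture(name): name is "scene" or "top" or "wrist"; returns (picture, depth): 384x512x3 uint8, red, green, blue; 384x512 float32, mm along the optical axis (not along the pixel's ray), 0 where there is no reading.
- bot.camera_model(name): a dict with "fx", "fy", "cx", "cy" (pixels), "position" and "rotation" of the camera in the world. Camera axes: x right, y down, z forward; pixel columns grow to the right and rows downward; lengths in mm; the calibration is good to about 2 mm. A picture is of the moment at which its call begins: read the wrist's pose just before it. camera_model takes no time and is no camera call; for the wrist camera it gives the pose at the moment of the call.
- bot.close_job(): hands the job in, once; it reports no verdict.
Trained networks look in the newest picture that a camera, given by its name, has taken for a name from the list of things; names that differ only in an ending like _2 or _b are one class to them, and where a whole thing is asked for, a point or a joint stands for the part that bears it (a point fixed in the world has none). Each returns a list of dicts, best first, with "conf" (0 to 1); they miss things now and then, are a little off and sometimes report something else, mostly with a low value. They report only what shows in the picture. A call takes as long as a camera call. They do not tell look-alikes from the thing itself.
- bot.find_in(camera, label): "bbox" ([left, top, width, height] in pixels, round what is visible of it).
- bot.spot_point(camera, label): "point" ([column, row] in pixels: a listed point, or the origin of a listed thing).
The state is a dict: "time": time; "joint_positions": joint angles; "dq": joint speeds; "tau": joint torques, N m; "tool_pos": TCP position; "tcp_rot": TCP orientation; "contact_force": force on the tool from outside, world axes, zero at the start; "moment": the same for the moment, N m; "grip_width": finger opening in mm.
Only numpy, scipy, OpenCV 4.12 (cv2) and the standard library are available. Lean on these libraries where they do the work, as an engineer would, in place of code of your own. Each camera call takes 0.05 s, during which the arm holds its last target.

## Working session

There is one attempt and no reset: what is moved stays moved. The work goes in short steps, Python scripts to look and compute and a shell command to move; the robot and the scene stay as the last step left them, time stands still between calls to the robot, and variables do not carry over. Pictures are saved under pics/ and viewed, and the job is handed in when it is done.

```bash
mkdir -p pics
python3 - <<'E'
from plant import bot
import cv2,numpy as np
print(bot.get_obs())
for n in ("scene","top"):
    p,d=bot.capture(n); cv2.imwrite(f"pics/{n}0.png",cv2.cvtColor(p,cv2.COLOR_RGB2BGR)); np.save(f"{n}0.npy",d)
    m=bot.camera_model(n); print(n,m)
    for l in ("roller","gutter","latch_tab","seat","ramp"):
        print(l,[(np.round(x["point"]),round(x["conf"],2)) for x in bot.spot_point(n,l)])
print(bot.get_obs()["time"])
E
```

```text
{'time': 0.0, 'joint_positions': array([-1.46196727e+00,  3.42739212e-01,  1.52503980e+00, -3.69819347e-06,
        1.27541122e+00, -1.46021445e-01]), 'dq': array([-0.00017943,  0.00111007, -0.00127452,  0.00115859,  0.00013242,
       -0.00067037]), 'tau': array([ 1.71470623e-03, -4.31238556e+01, -2.44221443e+01,  7.20063108e-02,
        5.60368190e-02, -1.16550486e-04]), 'tool_pos': array([ 132.31607007, -507.61620607,  226.02846398]), 'tcp_rot': array([-1.71460425,  1.56919874,  1.68183998]), 'contact_force': array([-0.10609014, -0.31213193,  0.3183958 ]), 'moment': array([-0.00244667, -0.01558492,  0.01604433]), 'grip_width': 91.46603199051586}
scene {'fx': 452.0928061938235, 'fy': 452.0928061938235, 'cx': 262.1959402603112, 'cy': 185.57735521888134, 'position': array([ 238.42964312, -714.69280727,  474.45040376]), 'rotation': array([-2.00484425e+00,  1.67455483e-03, -4.48004982e-01])}
roller [(array([190., 189.]), 0.83), (array([212., 279.]), 0.74), (array([324., 232.]), 0.71), (array([297., 201.]), 0.45)]
gutter [(array([277., 231.]), 0.74)]
latch_tab [(array([197., 207.]), 0.58)]
seat [(array([245., 183.]), 0.6)]
ramp [(array([332., 249.]), 0.82), (array([245., 184.]), 0.31)]
top {'fx': 391.9000773931748, 'fy': 391.9000773931748, 'cx': 247.3548478397914, 'cy': 191.2359157071987, 'position': array([521.98959978,  40.71602789, 921.59789371]), 'rotation': array([-3.06055349,  0.00538061, -1.59589443])}
roller [(array([173., 232.]), 0.96), (array([326., 166.]), 0.62), (array([332., 265.]), 0.6), (array([274., 186.]), 0.27)]
gutter [(array([273., 189.]), 0.63)]
latch_tab [(array([261., 253.]), 0.46)]
seat [(array([228., 194.]), 0.63)]
ramp []
0.6
```

View pics/scene0.png

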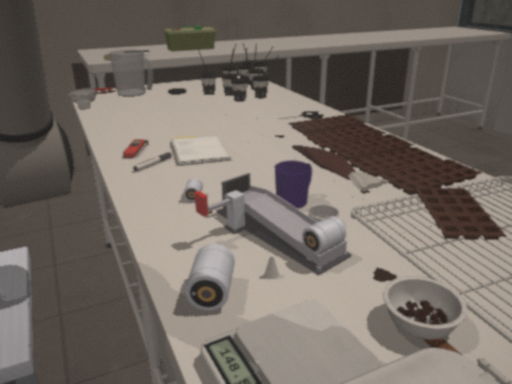

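View pics/top0.png

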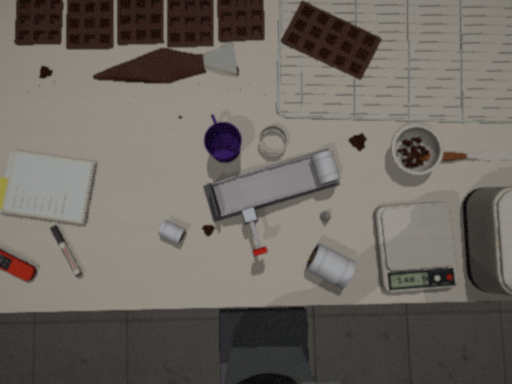

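The top view has three rollers: small at (173,232), large at (332,265), and one lying in the gutter at (326,166), which should be the middle size. The tab is at (261,252), the mug at (223,142), the ring at (272,141) and the nozzle at (325,217). Next I measure the gutter pose and check the roller in a crop.

```bash
cat > h.py <<'E'
import numpy as np,cv2
from scipy.spatial.transform import Rotation as Ro
from plant import bot
def cloud(d,m):
    v,u=np.mgrid[:d.shape[0],:d.shape[1]]
    c=np.dstack([(u-m["cx"])/m["fx"]*d,(v-m["cy"])/m["fy"]*d,d])
    return c@Ro.from_euler("xyz",m["rotation"]).as_matrix().T+m["position"]
def proj(P,m):
    c=(np.atleast_2d(P)-m["position"])@Ro.from_euler("xyz",m["rotation"]).as_matrix()
    return np.c_[c[:,0]/c[:,2]*m["fx"]+m["cx"],c[:,1]/c[:,2]*m["fy"]+m["cy"]]
E
python3 - <<'E'
from h import *
m=bot.camera_model("top"); d=np.load("top0.npy"); P=cloud(d,m)
for uv in [(173,232),(326,166),(332,265),(261,253),(250,214),(120,120),(300,300)]: print(uv,np.round(P[uv[1],uv[0]]))
print(np.round(Ro.from_euler("xyz",bot.get_obs()["tcp_rot"]).as_matrix(),2))
# gutter outline: points z 20..60 in region
u,v=np.meshgrid(range(512),range(384))
Z=P[...,2]
k=(Z>18)&(Z<130)&(u>195)&(u<350)&(v>140)&(v<225)&(d>0)
n,l,st,ce=cv2.connectedComponentsWithStats(k.astype(np.uint8))
print(st,ce)
im=cv2.imread("pics/top0.png")[110:300,150:370]
Zc=np.clip(Z[110:300,150:370]*2.2,0,255).astype(np.uint8)
cv2.imwrite("pics/c1.png",np.vstack([cv2.resize(x,None,fx=2.0,fy=1.55) if 0 else cv2.resize(x,(660,290)) for x in (im,cv2.cvtColor(Zc,cv2.COLOR_GRAY2BGR))]))
cv2.imwrite("pics/c2.png",cv2.resize(im,(695,600),interpolation=cv2.INTER_CUBIC))
E
```

```text
(173, 232) [506. 213.  39.]
(326, 166) [ 642. -129.   75.]
(332, 265) [ 428. -134.   69.]
(261, 253) [460.  19. 106.]
(250, 214) [541.  39.  79.]
(120, 120) [776. 345.  -1.]
(300, 300) [342. -71.  -1.]
[[ 0.    0.25 -0.97]
 [-0.   -0.97 -0.25]
 [-1.    0.    0.  ]]
[[     0      0    512    384 191755]
 [   204    141     38     22    207]
 [   259    141     28     13     52]
 [   207    150    134     75   4556]
 [   323    213      7      7     38]] [[255.11361373 191.72481552]
 [221.7826087  152.61835749]
 [272.36538462 148.5       ]
 [272.51646181 184.09086918]
 [325.68421053 216.        ]]
```

View pics/c2.png

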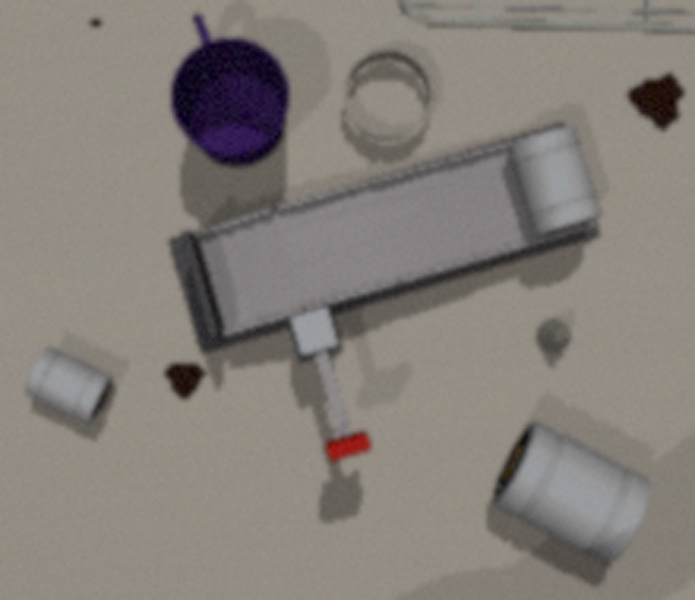

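View pics/c1.png

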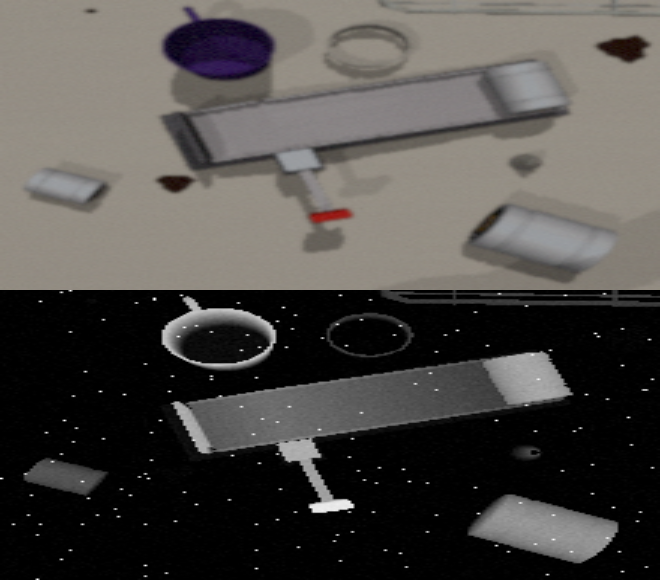

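The crop confirms it: the roller in the gutter has its top at z 75, as 50 mm diameter requires, while the small one tops at about 39 and the large one at about 70. Now the pose fit.

Run:
```python
from h import *
from scipy.optimize import minimize
m=bot.camera_model("top"); d=np.load("top0.npy"); P=cloud(d,m); Z=P[...,2]
k=((Z>18)&(Z<130)&(d>0)).astype(np.uint8)
n,l,st,ce=cv2.connectedComponentsWithStats(k)
L=l[190,270]; Q=P[l==L]; Q=Q[Q[:,2]<100]
def hm(g): # model height in gutter frame
    x,y=g[:,0],g[:,1]
    z=np.interp(x,[-140,72,130],[24,50,40])
    rx,rz=-114.5,49+.3
    ax=np.abs(x-rx); z=np.where((ax<25)&(abs(y)<33),rz+np.sqrt(np.maximum(625-ax**2,0)),z)
    w=(abs(y)>35)&(abs(y)<=45); z=np.where(w&(abs(y)<39),z if 0 else np.interp(x,[-140,72,130],[34,60,50]),z)
    z=np.where((x>130)&(x<=140),78,z); z=np.where(x<-140,33,z)
    out=(x<-146)|(x>165)|(abs(y)>45)
    return np.where(out,0,z)
A=P[(l==L)|((Z<18)&(d>0))]; A=A[(abs(A[:,0]-590)<130)&(abs(A[:,1])<210)]
A=A[(A[:,2]<100)]
def fr(p,A): 
    c,s=np.cos(p[2]),np.sin(p[2]); q=A[:,:2]-p[:2]
    return np.c_[q@[c,s],q@[-s,c]]
def cost(p):
    g=fr(p,A); lat=(g[:,1]>40)&(abs(g[:,0]-70)<30)
    k=(abs(g[:,0])<200)&(abs(g[:,1])<75)&~lat
    e=np.abs(A[k,2]-hm(g[k])); return np.minimum(e,15).mean()
best=min((minimize(cost,[x,y,a],method="Nelder-Mead",options=dict(initial_simplex=[[x,y,a],[x+15,y,a],[x,y+15,a],[x,y,a+.1]])) for x in (585,600) for y in (-20,-5,10) for a in (1.75,1.8,1.85)),key=lambda r:r.fun)
p=best.x; print(best.fun,p)
c,s=np.cos(p[2]),np.sin(p[2])
T=lambda x,y,z:np.array([p[0]+c*x-s*y,p[1]+s*x+c*y,z])
print("roller0",T(-114.5,0,49),"seat",T(105,0,69.5),"tab",T(70,140,84),"uphill",c,s)
B=P[(l==L)&(Z>70)]; g=fr(p,B)
st=B[(abs(g[:,1])<45)&(g[:,0]>100)]; print("stop x",np.percentile(fr(p,st)[:,0],[5,50,95]),np.percentile(fr(p,st)[:,1],[2,98]),np.median(st[:,2]))
r=B[(g[:,0]<-80)]; print("roller ctr",fr(p,r).mean(0),np.percentile(fr(p,r)[:,0],[2,98]),np.percentile(fr(p,r)[:,1],[2,98]))
tb=P[(Z>95)&(Z<115)&(abs(P[...,0]-460)<25)&(abs(P[...,1]-19)<25)]; G=fr(p,tb); print("tab",G.mean(0),np.percentile(G,[2,98],axis=0))
im=cv2.imread("pics/top0.png")
for q in [(-146,45,20),(-146,-45,20),(130,45,60),(130,-45,60),(105,0,69.5),(-114.5,0,49),(70,140,84),(70,85,84)]:
    u=proj(T(*q),m)[0]; cv2.circle(im,tuple(np.round(u).astype(int)),1,(0,255,0),-1)
cv2.imwrite("pics/c3.png",cv2.resize(im[110:300,150:370],(695,600),interpolation=cv2.INTER_CUBIC))
# scene cloud cross-check: tab, stop
ms=bot.camera_model("scene"); ds=np.load("scene0.npy"); S=cloud(ds,ms).reshape(-1,3); g=fr(p,S)
k=(abs(g[:,0]-70)<25)&(abs(g[:,1]-135)<30)&(S[:,2]>75)&(S[:,2]<115); print("scene tab",np.percentile(g[k],[2,50,98],axis=0),k.sum(),S[k,2].max())
k=(abs(g[:,1])<20)&(g[:,0]>-80)&(g[:,0]<60); print("scene floor err",np.median(S[k,2]-np.interp(g[k,0],[-140,72],[24,50])))
print([(x["point"],x["conf"]) for x in []])
np.save("pose.npy",p)
```

```text
2.786863716045599 [614.83857836 -26.83354831   1.83266909]
roller0 [ 644.48147457 -137.42988055   49.        ] seat [587.65513642  74.58666902  69.5       ] tab [461.48932729   4.53534065  84.        ] uphill -0.2588899232727162 0.9659068317533773Traceback (most recent call last):
  File "<stdin>", line 31, in <module>
    return _quantile_unchecked(
        a, q, axis, out, overwrite_input, method, keepdims, weights)
    return _ureduce(a,
                    func=_quantile_ureduce_func,
    ...<5 lines>...
                    overwrite_input=overwrite_input,
                    method=method)
    r = func(a, **kwargs)
    result = _quantile(arr,
                       quantiles=q,
    ...<2 lines>...
                       out=out,
                       weights=wgt)
    slices_having_nans = np.isnan(arr[-1, ...])
                                  ~~~^^^^^^^^^
IndexError: index -1 is out of bounds for axis 0 with size 0
```

```bash
cat > fit.py <<'E'
from h import *
from scipy.optimize import minimize
m=bot.camera_model("top"); d=np.load("top0.npy"); P=cloud(d,m); Z=P[...,2]
A=P[(d>0)&(Z<100)&(Z>-10)]; A=A[(abs(A[:,0]-590)<130)&(abs(A[:,1])<210)]
def hm(g):
    x,y=g[:,0],g[:,1]
    z=np.interp(x,[-140,72,130],[24,50,40])
    ax=np.abs(x+114.5); z=np.where((ax<25)&(abs(y)<33),49.3+np.sqrt(np.maximum(625-ax**2,0)),z)
    z=np.where(abs(y)>35,z+10,z)
    z=np.where((x>130)&(x<=140),78,z); z=np.where(x<-140,33,z)
    return np.where((x<-146)|(x>140)|(abs(y)>38),0,z)
def fr(p,A): 
    c,s=np.cos(p[2]),np.sin(p[2]); q=A[:,:2]-p[:2]
    return np.c_[q@[c,s],q@[-s,c]]
def cost(p):
    g=fr(p,A); lat=(g[:,1]>30)&(abs(g[:,0]-70)<30)
    k=(abs(g[:,0])<175)&(abs(g[:,1])<60)&~lat
    e=np.abs(A[k,2]-hm(g[k])); return np.minimum(e,20).mean()
E
python3 - <<'E'
from fit import *
best=min((minimize(cost,[x,y,a],method="Nelder-Mead",options=dict(initial_simplex=[[x,y,a],[x+10,y,a],[x,y+10,a],[x,y,a+.05]])) for x in (605,615,625) for y in (-30,-20,-10,0) for a in (1.77,1.82,1.87)),key=lambda r:r.fun)
p=best.x; print(best.fun,p); np.save("pose.npy",p)
c,s=np.cos(p[2]),np.sin(p[2])
T=lambda x,y,z:np.array([p[0]+c*x-s*y,p[1]+s*x+c*y,z])
print("roller0",T(-114.5,0,49),"seat",T(105,0,69.5),"tab",T(70,140,84),"uphill",c,s)
g=fr(p,A)
def rep(n,k): print(n,k.sum(),np.round(np.percentile(np.c_[g[k],A[k,2]],[3,50,97],axis=0),1).tolist())
rep("stop",(A[:,2]>68)&(abs(g[:,1])<40)&(g[:,0]>100)); rep("roller",(A[:,2]>55)&(abs(g[:,1])<50)&(g[:,0]<-60))
B=P[(Z>95)&(Z<115)]; gb=fr(p,B); k=(abs(gb[:,0]-70)<30)&(abs(gb[:,1]-134)<30); print("tab",np.percentile(gb[k],[3,50,97],axis=0).round(1).tolist())
rep("guide",(A[:,2]>74)&(abs(g[:,1]-60)<22)&(abs(g[:,0]-70)<40))
ms=bot.camera_model("scene"); ds=np.load("scene0.npy"); S=cloud(ds,ms).reshape(-1,3); gs=fr(p,S)
k=(abs(gs[:,0]-70)<30)&(abs(gs[:,1]-134)<30)&(S[:,2]>75)&(S[:,2]<115); print("scene tab",np.percentile(gs[k],[3,50,97],axis=0).round(1).tolist(),S[k,2].max())
k=(abs(gs[:,1])<20)&(gs[:,0]>-80)&(gs[:,0]<60); print("floor err scene",np.median(S[k,2]-np.interp(gs[k,0],[-140,72],[24,50])))
k=(abs(g[:,1])<20)&(g[:,0]>-80)&(g[:,0]<60); print("floor err top",np.median(A[k,2]-np.interp(g[k,0],[-140,72],[24,50])))
im=cv2.imread("pics/top0.png")
big=cv2.resize(im[110:300,150:370],(660,570),interpolation=cv2.INTER_CUBIC)
for q in [(-146,38,33),(-146,-38,33),(130,38,78),(130,-38,78),(105,0,69.5),(-114.5,0,74),(70,140,106),(70,85,106),(72,38,60)]:
    u=(proj(T(*q),m)[0]-[150,110]+.5)*3; cv2.circle(big,tuple(np.round(u).astype(int)),3,(0,255,0),-1)
cv2.imwrite("pics/c3.png",big)
E
```

```text
2.8137355216921303 [610.48290983 -14.21595862   1.83269893]
roller0 [ 640.12910602 -124.81140631   49.        ] seat [583.29644171  87.20344757  69.5       ] tab [457.13272283  17.14835468  84.        ] uphill -0.2589187440258113 0.9658991065282628
stop 142 [[131.6, -34.1, 72.7], [136.1, 0.7, 77.4], [140.2, 34.2, 80.2]]
roller 670 [[-141.7, -30.2, 57.6], [-116.7, 1.5, 72.2], [-97.7, 32.7, 77.2]]
tab [[58.0, 127.7], [71.2, 133.3], [85.2, 139.0]]
guide 158 [[59.4, 41.0, 75.2], [71.6, 54.1, 78.9], [83.6, 68.9, 81.8]]
scene tab [[57.7, 127.8], [66.1, 136.5], [85.2, 138.5]] 107.0226717576449
floor err scene -0.8389054821615858
floor err top -0.20879273150318056
```

View pics/c3.png

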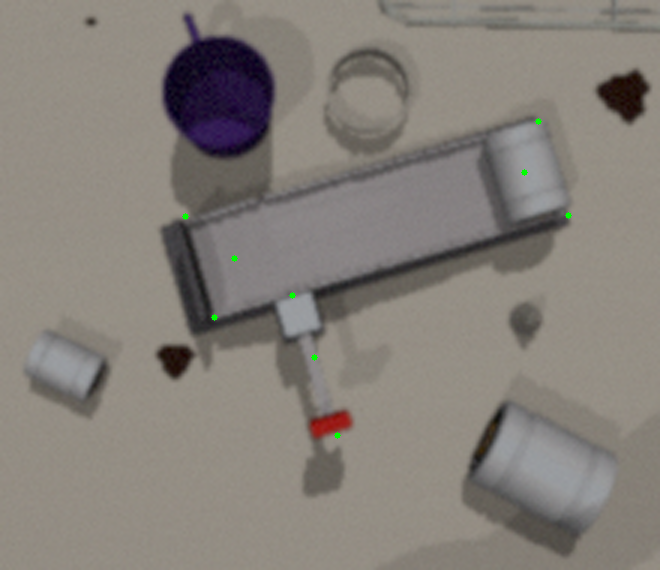

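Fit: gutter at (610.5, -14.2), uphill direction 105.0°. The stop, tab, guide and floor all agree within about 1.5 mm. The green dots sit on the right features: seat about (234,258) and tab face (337,436) in the crop. Next I check obstacles along the approach and compute the moves.

Run:
```python
from fit import *
for n in("top","scene"):
    mm=bot.camera_model(n); C=cloud(np.load(n+"0.npy"),mm); dd=np.load(n+"0.npy")
    k=(dd>0)&(C[...,2]>100)&(C[...,0]>50)&(C[...,0]<850)&(C[...,1]>-700)&(C[...,1]<400)
    H={}
    for q in C[k]: 
        key=tuple((q[:2]//50*50).astype(int)); H.setdefault(key,[]).append(q[2])
    print(n,{k2:(len(v),round(max(v))) for k2,v in sorted(H.items()) if len(v)>4})
o=bot.get_obs(); R=Ro.from_euler("xyz",o["tcp_rot"]).as_matrix(); p=np.load("pose.npy")
u=np.array([np.cos(p[2]),np.sin(p[2]),0])
t=np.array([*(p[:2]-166*u[:2]),180]); print("tool delta cm",R.T@(t-o["tool_pos"])/10)
print("u in tool",R.T@u, "yaw err",np.degrees(np.arctan2((R.T@u)[2],(R.T@u)[1])))
```

```text
top {(np.int64(200), np.int64(-50)): (90, 231), (np.int64(200), np.int64(0)): (12, 224), (np.int64(200), np.int64(50)): (49, 228), (np.int64(250), np.int64(-50)): (93, 244), (np.int64(250), np.int64(0)): (265, 243), (np.int64(350), np.int64(-500)): (231, 125), (np.int64(400), np.int64(-500)): (469, 125), (np.int64(450), np.int64(-500)): (517, 126), (np.int64(450), np.int64(0)): (82, 109), (np.int64(500), np.int64(-500)): (551, 128), (np.int64(550), np.int64(-550)): (6, 112), (np.int64(550), np.int64(-500)): (286, 124)}
scene {(np.int64(150), np.int64(-100)): (822, 402), (np.int64(150), np.int64(-50)): (2537, 310), (np.int64(200), np.int64(-150)): (72, 451), (np.int64(200), np.int64(-100)): (3573, 451), (np.int64(200), np.int64(-50)): (3541, 415), (np.int64(200), np.int64(0)): (38, 296), (np.int64(250), np.int64(-50)): (142, 258), (np.int64(250), np.int64(0)): (32, 262), (np.int64(400), np.int64(-500)): (19, 121), (np.int64(450), np.int64(-500)): (758, 129), (np.int64(450), np.int64(0)): (72, 107), (np.int64(500), np.int64(-550)): (489, 129), (np.int64(500), np.int64(-500)): (1206, 128), (np.int64(550), np.int64(-550)): (828, 127), (np.int64(550), np.int64(-500)): (416, 125)}
tool delta cm [  4.67171991 -19.13904426 -58.83591944]
u in tool [-1.14378488e-04 -9.99974824e-01  7.09493985e-03] yaw err 179.59348647730974
```

```bash
python3 -m handwheel '[[[0,-1.2,-3.68,0],[0,-1.2,-3.68,0],[0,-1.2,-3.68,0],[0,-1.2,-3.68,0],[0,-1.2,-3.68,0],[0,-1.2,-3.68,0],[0,-1.2,-3.68,0],[0,-1.2,-3.68,0]]]' 0
python3 -m handwheel '[[[0,-1.2,-3.68,0],[0,-1.2,-3.68,0],[0,-1.2,-3.68,0],[0,-1.2,-3.68,0],[0,-1.2,-3.68,0],[0,-1.2,-3.68,0],[0,-1.2,-3.68,0],[0,-1.2,-3.68,0]]]'
python3 - <<'E'
from h import *
print(bot.get_obs()); print(bot.camera_model("wrist"))
E
```

```text
time: 1.27
tool_pos: [394.5, -339.7, 226.9]
tcp_rot: [1.861, 1.57, -1.026]
contact_force: [0.4, -1.3, -0.5]
grip_width: 43.4
time: 1.93
tool_pos: [655.1, -172.4, 226.7]
tcp_rot: [1.25, 1.571, -1.637]
contact_force: [0.1, -0.9, 0.2]
grip_width: 0.3
{'time': 1.9333, 'joint_positions': array([-3.70322455e-01,  6.35260331e-01,  1.03937682e+00, -1.28966715e-04,
        1.46691521e+00,  9.45551953e-01]), 'dq': array([ 0.57031492,  0.63782756, -1.14077291, -0.00417414,  0.49641355,
        0.56964737]), 'tau': array([ -0.44031744, -62.95544386, -21.99648142,   0.24747726,
        -0.50931137,  -0.7197015 ]), 'tool_pos': array([ 655.12590715, -172.43031056,  226.67141682]), 'tcp_rot': array([ 1.24990674,  1.57066188, -1.63675062]), 'contact_force': array([ 0.1128787 , -0.91983462,  0.17697356]), 'moment': array([-0.01674908, -0.01993197,  0.02542419]), 'grip_width': 0.2723449845910081}
{'fx': 287.81056901374797, 'fy': 287.81056901374797, 'cx': 254.08045706143602, 'cy': 193.01454564795523, 'position': array([ 725.13837803, -154.78557914,  385.68596584]), 'rotation': array([ 2.87207276e+00,  6.17659957e-04, -1.31616457e+00])}
```

```bash
python3 -m handwheel '[[[0.5,0,0,-0.121],[1,0,0,-0.121],[1,0,0,-0.121],[1,0,0,-0.121],[1,0,0,-0.121],[1,0,0,-0.121],[1,0,0,-0.121],[1,0,0,-0.121]]]'
python3 -m handwheel '[[[1,0,0,-0.121],[1,0,0,-0.121],[1,0,0,-0.121],[1,0,0,-0.121],[1,0,0,-0.121],[0,0,0,0]]]'
cat > st.py <<'E'
from h import *
p=np.load("pose.npy"); o=bot.get_obs(); R=Ro.from_euler("xyz",o["tcp_rot"]).as_matrix()
c,s=np.cos(p[2]),np.sin(p[2]); q=o["tool_pos"][:2]-p[:2]
print("t",round(o["time"],2),"gutter xyz",np.round([q@[c,s],q@[-s,c],o["tool_pos"][2]],1),"F",o["contact_force"].round(1),"u,v in tool",np.round(R.T@[c,s,0],3),np.round(R.T@[-s,c,0],3),"q",o["joint_positions"].round(2),o["grip_width"].round(1))
E
python3 st.py
python3 - <<'E'
from h import *
p,d=bot.capture("wrist"); cv2.imwrite("pics/w1.png",cv2.cvtColor(p,cv2.COLOR_RGB2BGR))
p,d=bot.capture("scene"); cv2.imwrite("pics/s1.png",cv2.resize(cv2.cvtColor(p,cv2.COLOR_RGB2BGR)[150:290,170:370],(800,560)))
E
```

```text
time: 2.6
tool_pos: [653.7, -173.9, 151.1]
tcp_rot: [-0.865, 1.571, -2.778]
contact_force: [-0.3, -0.1, 0.6]
grip_width: 0.3
time: 3.1
tool_pos: [652.5, -173.5, 99.2]
tcp_rot: [-2.171, 1.567, 2.802]
contact_force: [-0.2, 0.5, -0.3]
grip_width: 0.7Traceback (most recent call last):
  File "st.py", line 4, in <module>
    print("t",round(o["time"],2),"gutter xyz",np.round([q@[c,s],q@[-s,c],o["tool_pos"][2]],1),"F",o["contact_force"].round(1),"u,v in tool",np.round(R.T@[c,s,0],3),np.round(R.T@[-s,c,0],3),"q",o["joint_positions"].round(2),o["grip_width"].round(1))
                                                                                                                                                                                                                               ^^^^^^^^^^^^^^^^^^^^^
AttributeError: 'float' object has no attribute 'round'
```

View pics/w1.png

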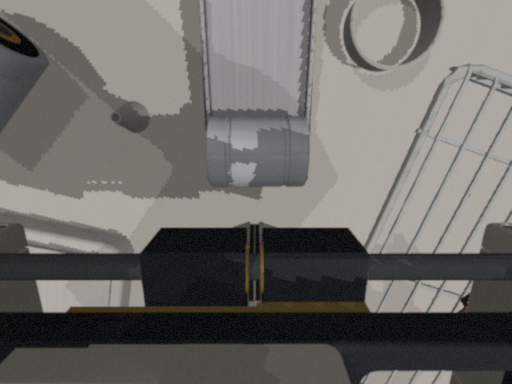

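View pics/s1.png

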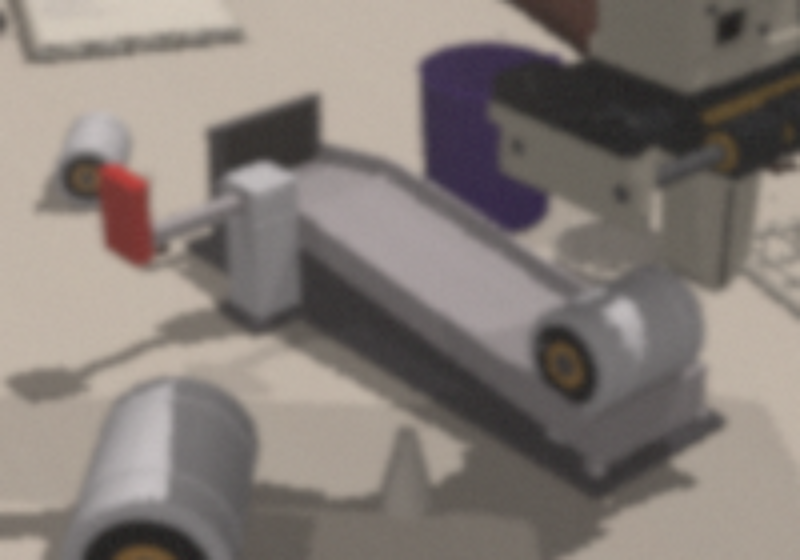

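```bash
sed -i 's/,o\["grip_width"\].round(1)/,round(float(o["grip_width"]),1)/' st.py; python3 st.py
python3 - <<'E'
from h import *
m=bot.camera_model("scene"); o=bot.get_obs(); print((proj(o["tool_pos"],m)-[170,150])*4)
E
```

```text
t 3.2 gutter xyz [-165.4   -0.4  101.5] F [-0.3 -1.4  0.8] u,v in tool [ 0.    -0.009 -1.   ] [ 0.001 -1.     0.009] q [-0.37  0.73  1.22 -0.    1.2  -0.63] 0.6
[[702.31396581 278.69576622]]
```

Wrist view: roller at (258,150), shut fingertips at about (254,265), centred behind it on the gutter axis. The scene view agrees with the projected TCP. Now descend behind the roller and start the slow push.

```bash
python3 -m handwheel '[[[0.7,0,0,0],[0.9,0,0,0],[0.9,0,0,0],[0.9,0,0,0],[0.9,0,0,0],[0.8,0,0,0],[0.6,0,0,0],[0,0,0,0]]]'
python3 st.py
python3 -m handwheel '[[[0,0,-0.2,0],[0,0,-0.2,0],[0,0,-0.2,0],[-0.03,0,-0.25,0],[-0.03,0,-0.25,0],[-0.03,0,-0.25,0],[-0.03,0,-0.25,0],[-0.03,0,-0.25,0]]]'
python3 st.py
```

```text
time: 3.87
tool_pos: [652.8, -173.6, 42.7]
tcp_rot: [-2.163, 1.568, 2.806]
contact_force: [-0.8, -0.3, -0.3]
grip_width: 0.4
t 3.87 gutter xyz [-164.9    0.3   42.7] F [-0.8 -0.3 -0.3] u,v in tool [ 0.002 -0.005 -1.   ] [ 0.002 -1.     0.005] q [-0.37  0.79  1.27 -0.    1.09 -0.63] 0.4
time: 4.53
tool_pos: [649.2, -155.9, 46.5]
tcp_rot: [0.656, 1.57, -0.658]
contact_force: [0.7, -0.2, 0.2]
grip_width: 0.6
t 4.53 gutter xyz [-146.9   -0.7   46.5] F [ 0.7 -0.2  0.2] u,v in tool [-0.001 -0.005 -1.   ] [-0.    -1.     0.005] q [-0.35  0.77  1.3  -0.    1.07 -0.61] 0.6
```

```bash
python3 -m handwheel '[[[-0.035,0,-0.3,0],[-0.035,0,-0.3,0],[-0.035,0,-0.3,0],[-0.035,0,-0.3,0],[-0.035,0,-0.3,0],[-0.035,0,-0.3,0],[-0.035,0,-0.3,0],[-0.035,0,-0.3,0]]]'
python3 st.py
cat > look.py <<'E'
import sys
from h import *
n=sys.argv[1]
a,_=bot.capture("wrist"); b,_=bot.capture("scene")
b=b[150:290,170:370]
cv2.imwrite(f"pics/{n}.png",cv2.cvtColor(np.hstack([cv2.resize(a,(400,300)),cv2.resize(b,(400,300))]),cv2.COLOR_RGB2BGR))
E
python3 look.py l1
```

```text
time: 5.2
tool_pos: [642.9, -132.5, 49.1]
tcp_rot: [-0.044, 1.571, -1.358]
contact_force: [0.5, -1.4, 1.0]
grip_width: 0.4
t 5.2 gutter xyz [-122.6   -0.7   49.1] F [ 0.5 -1.4  1. ] u,v in tool [-0.    -0.005 -1.   ] [ 0.    -1.     0.005] q [-0.32  0.75  1.34 -0.    1.06 -0.58] 0.4
```

View pics/l1.png

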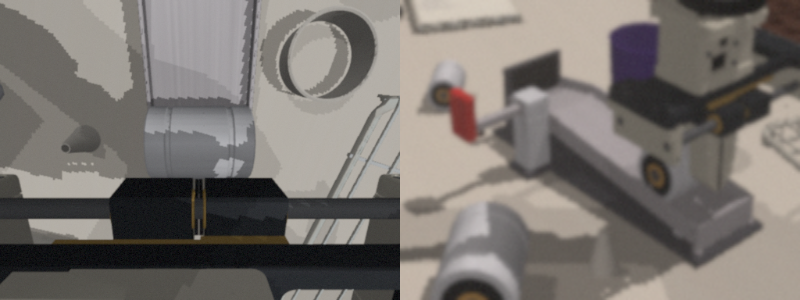

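The roller is climbing squarely ahead of the fingertips: roller at (200,140) in the wrist half, clear of the low lip in the scene half. I'll keep pushing at the same speed.

```bash
python3 -m handwheel '[[[-0.037,0,-0.3,0],[-0.037,0,-0.3,0],[-0.037,0,-0.3,0],[-0.037,0,-0.3,0],[-0.037,0,-0.3,0],[-0.037,0,-0.3,0],[-0.037,0,-0.3,0],[-0.037,0,-0.3,0]]]'
python3 -m handwheel '[[[-0.037,0,-0.3,0],[-0.037,0,-0.3,0],[-0.037,0,-0.3,0],[-0.037,0,-0.3,0],[-0.037,0,-0.3,0],[-0.037,0,-0.3,0],[-0.037,0,-0.3,0],[-0.037,0,-0.3,0]]]'
python3 -m handwheel '[[[-0.037,0,-0.3,0],[-0.037,0,-0.3,0],[-0.037,0,-0.3,0],[-0.037,0,-0.3,0],[-0.037,0,-0.3,0],[-0.037,0,-0.3,0],[-0.037,0,-0.3,0],[-0.037,0,-0.3,0]]]'
python3 st.py; python3 look.py l2
```

```text
time: 5.97
tool_pos: [636.8, -109.2, 52.0]
tcp_rot: [0.008, 1.571, -1.306]
contact_force: [0.9, -0.0, 0.4]
grip_width: 0.1
time: 6.63
tool_pos: [630.7, -86.1, 55.0]
tcp_rot: [0.04, 1.571, -1.274]
contact_force: [-0.1, -1.3, -0.1]
grip_width: 0.2
time: 7.3
tool_pos: [624.6, -62.8, 57.9]
tcp_rot: [-0.484, 1.571, -1.797]
contact_force: [0.1, -0.2, 0.4]
grip_width: 0.2
t 7.3 gutter xyz [-50.6  -1.   57.9] F [ 0.1 -0.2  0.4] u,v in tool [-0.    -0.005 -1.   ] [ 0.    -1.     0.005] q [-0.22  0.69  1.43 -0.    1.02 -0.48] 0.2
```

View pics/l2.png

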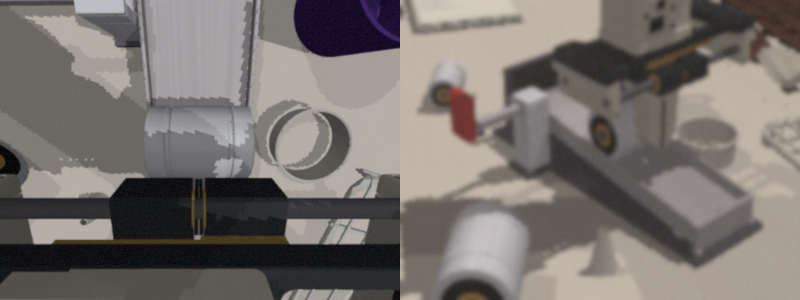

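```bash
python3 -m handwheel '[[[-0.034,0,-0.3,0],[-0.034,0,-0.3,0],[-0.034,0,-0.3,0],[-0.034,0,-0.3,0],[-0.034,0,-0.3,0],[-0.034,0,-0.3,0],[-0.034,0,-0.3,0],[-0.034,0,-0.3,0]]]'
python3 -m handwheel '[[[-0.034,0,-0.3,0],[-0.034,0,-0.3,0],[-0.034,0,-0.3,0],[-0.034,0,-0.3,0],[-0.034,0,-0.3,0],[-0.034,0,-0.3,0],[-0.034,0,-0.3,0],[-0.034,0,-0.3,0]]]'
python3 -m handwheel '[[[-0.03,0,-0.3,0],[-0.03,0,-0.3,0],[-0.03,0,-0.25,0],[-0.03,0,-0.25,0],[-0.03,0,-0.25,0],[-0.02,0,-0.2,0],[-0.02,0,-0.2,0],[-0.02,0,-0.2,0]]]'
python3 st.py; python3 look.py l3
```

```text
time: 8.07
tool_pos: [618.5, -39.6, 60.7]
tcp_rot: [0.51, 1.571, -0.804]
contact_force: [0.1, -1.4, -0.6]
grip_width: 0.3
time: 8.73
tool_pos: [612.4, -16.4, 63.4]
tcp_rot: [-0.076, 1.571, -1.389]
contact_force: [-0.2, -0.9, 1.1]
grip_width: 0.9
time: 9.4
tool_pos: [607.4, 2.3, 65.4]
tcp_rot: [-0.036, 1.571, -1.35]
contact_force: [0.6, -0.9, 0.5]
grip_width: 0.4
t 9.4 gutter xyz [16.8 -1.3 65.4] F [ 0.6 -0.9  0.5] u,v in tool [-0.    -0.005 -1.   ] [ 0.    -1.     0.005] q [-0.12  0.65  1.48 -0.    1.01 -0.38] 0.4
```

View pics/l3.png

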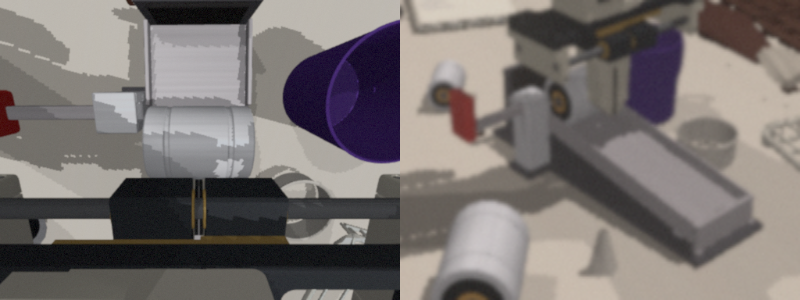

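The roller sits square just short of the crest, next to the guide, at (200,140) in the wrist half. Now crossing the crest slowly.

```bash
python3 -m handwheel '[[[-0.015,0,-0.15,0],[-0.015,0,-0.15,0],[-0.015,0,-0.15,0],[-0.01,0,-0.15,0],[-0.01,0,-0.15,0],[-0.01,0,-0.15,0],[0,0,-0.15,0],[0,0,-0.15,0]]]'
python3 -m handwheel '[[[0,0,-0.15,0],[0,0,-0.15,0],[0,0,-0.15,0],[0,0,-0.15,0],[0,0,-0.15,0],[0,0,-0.15,0],[0,0,-0.15,0],[0,0,-0.15,0]]]'
python3 st.py; python3 look.py l4
```

```text
time: 10.17
tool_pos: [604.4, 13.9, 66.2]
tcp_rot: [0.091, 1.571, -1.223]
contact_force: [-0.0, -1.0, 0.7]
grip_width: 0.2
time: 10.83
tool_pos: [601.2, 25.7, 66.0]
tcp_rot: [-2.239, 1.57, 2.73]
contact_force: [-0.8, -0.1, -0.4]
grip_width: 0.3
t 10.83 gutter xyz [41.  -1.3 66. ] F [-0.8 -0.1 -0.4] u,v in tool [ 0.    -0.005 -1.   ] [ 0.    -1.     0.005] q [-0.08  0.64  1.5   0.    1.   -0.34] 0.3
```

View pics/l4.png

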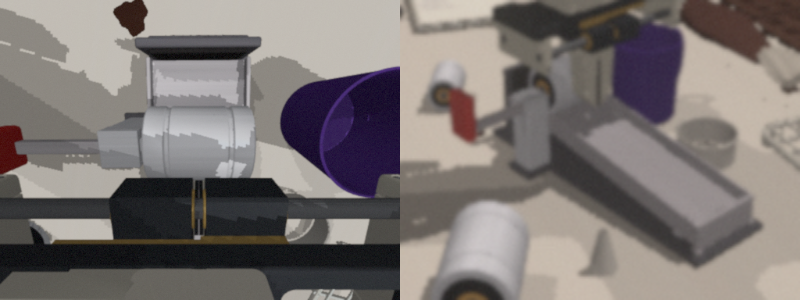

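```bash
python3 -m handwheel '[[[0,0,-0.15,0],[0.03,0,-0.15,0],[0.03,0,-0.15,0],[0.03,0,-0.15,0],[0.03,0,-0.15,0],[0.03,0,-0.15,0],[0.03,0,-0.15,0],[0.03,0,-0.15,0]]]'
python3 st.py; python3 look.py l5
```

```text
time: 11.6
tool_pos: [598.3, 37.1, 64.0]
tcp_rot: [-0.261, 1.571, -1.574]
contact_force: [-0.9, 0.1, -0.5]
grip_width: 0.9
t 11.6 gutter xyz [52.8 -1.5 64. ] F [-0.9  0.1 -0.5] u,v in tool [-0.    -0.005 -1.   ] [ 0.    -1.     0.005] q [-0.07  0.64  1.51 -0.    0.99 -0.32] 0.9
```

View pics/l5.png

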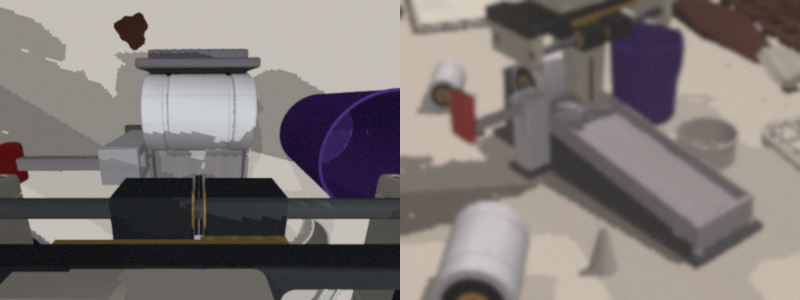

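```bash
python3 -m handwheel '[[[0,0,-0.2,0],[0,0,-0.2,0],[0,0,-0.2,0],[0,0,-0.2,0],[0,0,-0.2,0],[0,0,-0.2,0],[0,0,-0.15,0],[0,0,-0.15,0]]]'
python3 -m handwheel '[[[0,0,-0.05,0],[0,0,-0.05,0]]]'
python3 st.py; python3 look.py l6
```

```text
time: 12.37
tool_pos: [594.5, 51.7, 64.1]
tcp_rot: [-0.412, 1.571, -1.726]
contact_force: [0.4, -0.4, 0.3]
grip_width: 0.4
time: 12.53
tool_pos: [594.3, 52.5, 64.1]
tcp_rot: [0.524, 1.571, -0.79]
contact_force: [-0.9, -0.3, -0.3]
grip_width: 0.2
t 12.53 gutter xyz [68.7 -1.6 64.1] F [-0.9 -0.3 -0.3] u,v in tool [-0.    -0.005 -1.   ] [-0.    -1.     0.005] q [-0.04  0.64  1.52 -0.    0.99 -0.3 ] 0.2
```

View pics/l6.png

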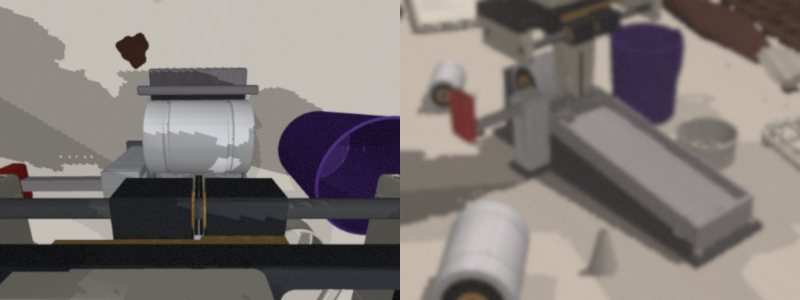

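The roller is seated against the stop: roller at (200,135) with the stop plate right behind it at (197,90) in the wrist half. Now I back off, raise and go to the outside of the tab.

```bash
python3 -m handwheel '[[[0,0,0.5,0],[0,0,0.8,0],[-1,0,0.3,0],[-3,0,0,0],[-3.5,0,0,0],[-3,0,0,0],[-2,0,0,0],[0,0,0,0]]]'
python3 -m handwheel '[[[0,-2,-0.2,0],[0,-3,-0.3,0],[0,-3,-0.3,0],[0,-3,-0.3,0],[0,-3,-0.3,0],[0,-2,-0.2,0],[0,-2,0,0],[0,0,0,0]]]'
python3 st.py
python3 - <<'E'
from h import *
from fit import fr
a,d=bot.capture("top"); cv2.imwrite("pics/t2.png",cv2.resize(cv2.cvtColor(a,cv2.COLOR_RGB2BGR)[110:300,150:370],(660,570)))
p=np.load("pose.npy")
m=bot.camera_model("top");C=cloud(d,m).reshape(-1,3);g=fr(p,C)
k=(abs(g[:,1])<30)&(abs(g[:,0]-100)<26)&(C[:,2]>80)&(C[:,2]<100); print(k.sum(),np.c_[g[k],C[k,2]].mean(0) if k.any() else 0, C[k,2].max() if k.any() else 0)
E
```

```text
time: 13.3
tool_pos: [600.9, 36.2, 195.3]
tcp_rot: [1.238, 1.561, -0.077]
contact_force: [0.9, -0.4, 0.1]
grip_width: 0.3
time: 13.97
tool_pos: [416.8, 6.2, 189.0]
tcp_rot: [-1.805, 1.568, -3.12]
contact_force: [0.9, 0.2, -0.2]
grip_width: 0.3
t 13.97 gutter xyz [ 69.9 181.8 189. ] F [ 0.9  0.2 -0.2] u,v in tool [ 0.001 -0.006 -1.   ] [ 0.002 -1.     0.006] q [-0.17  0.19  1.86 -0.    1.1  -0.42] 0.3
545 [105.06754964  -0.17656382  90.83153286] 97.69057196296524
```

View pics/t2.png

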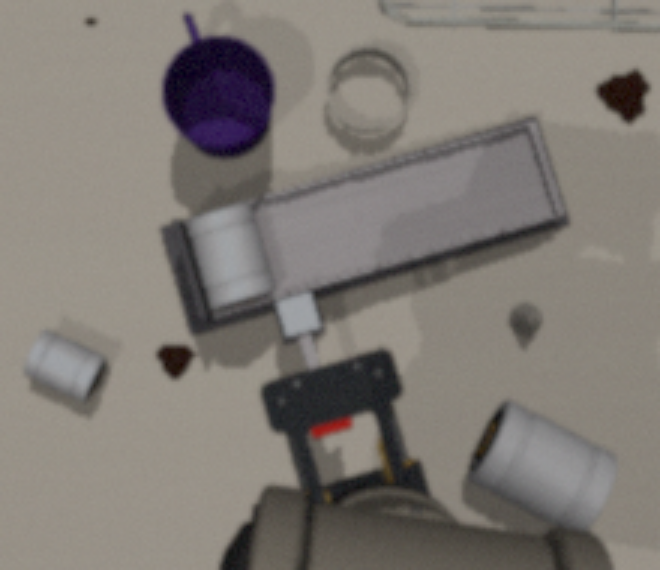

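Depth puts the roller at gutter x 105.1, so it is seated. Now turn the tool and descend outside the tab.

```bash
python3 -m handwheel '[[[0,0,0,0.121],[0,0,0,0.121],[0,0,0,0.121],[0,0,0,0.121],[0,0,0,0.121],[0,0,0,0.121],[0,0,0,0.121],[0,0,0,0.121]]]'
python3 -m handwheel '[[[0.5,0,0,0.121],[1,0,0,0.121],[1,0,0,0.121],[1,0,0,0.121],[1,0,0,0.12],[1.5,0,0,0],[1,0,0,0],[0,0,0,0]]]'
python3 st.py; python3 look.py l7
```

```text
time: 14.68
tool_pos: [421.4, 6.6, 189.1]
tcp_rot: [2.213, 1.57, -0.076]
contact_force: [-0.4, 0.7, 0.1]
grip_width: 0.2
time: 15.35
tool_pos: [420.1, 6.7, 117.4]
tcp_rot: [-0.416, 1.568, 2.981]
contact_force: [-0.2, 0.3, 0.3]
grip_width: 0.1
t 15.35 gutter xyz [ 69.6 178.5 117.4] F [-0.2  0.3  0.3] u,v in tool [ 0.001 -1.     0.006] [0.003 0.006 1.   ] q [-0.17  0.29  1.95 -0.    0.9   1.15] 0.1
```

View pics/l7.png

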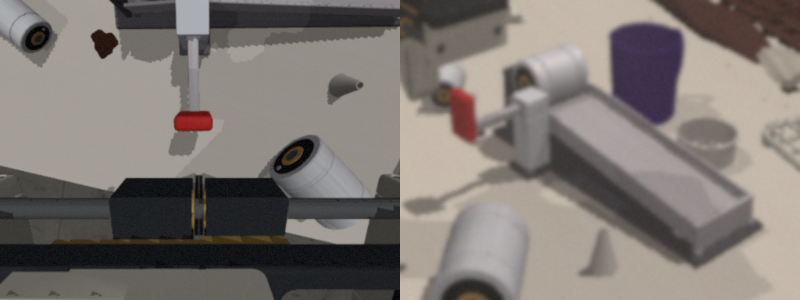

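The tab at (193,120) is straight ahead of the shut fingers (199,205). Descend and push.

```bash
python3 -m handwheel '[[[0.8,0,0,0],[1.2,0,0,0],[1.2,0,0,0],[0.9,0,0,0],[0,0,-0.5,0],[0,0,-0.5,0],[0,0,-0.5,0],[0,0,-0.4,0]]]'
python3 st.py
python3 -m handwheel '[[[0,0,-0.3,0],[0,0,-0.3,0],[0,0,-0.3,0],[0,0,-0.3,0],[0,0,-0.3,0],[0,0,-0.3,0],[0,0,-0.3,0],[0,0,-0.3,0]]]'
python3 -m handwheel '[[[0,0,-0.3,0],[0,0,-0.3,0],[0,0,-0.3,0],[0,0,-0.3,0],[0,0,-0.3,0],[0,0,-0.3,0],[0,0,-0.3,0],[0,0,-0.3,0]]]'
python3 st.py; python3 look.py l8
```

```text
time: 16.12
tool_pos: [440.1, 11.5, 78.8]
tcp_rot: [2.704, 1.569, -0.181]
contact_force: [0.2, 0.0, 0.0]
grip_width: 0.5
t 16.12 gutter xyz [ 69.  157.9  78.8] F [0.2 0.  0. ] u,v in tool [-0.001 -1.     0.006] [-0.002  0.006  1.   ] q [-0.15  0.38  1.95 -0.    0.81  1.17] 0.5
time: 16.78
tool_pos: [461.8, 17.7, 78.0]
tcp_rot: [-0.377, 1.57, 3.02]
contact_force: [-2.5, -0.6, 1.3]
grip_width: 0.4
time: 17.45
tool_pos: [485.1, 23.8, 77.9]
tcp_rot: [-0.309, 1.57, 3.088]
contact_force: [-2.6, 1.8, -1.0]
grip_width: 0.2
t 17.45 gutter xyz [ 69.2 111.2  77.9] F [-2.6  1.8 -1. ] u,v in tool [ 0.    -1.     0.006] [0.    0.006 1.   ] q [-0.11  0.45  1.83 -0.    0.86  1.21] 0.2
```

View pics/l8.png

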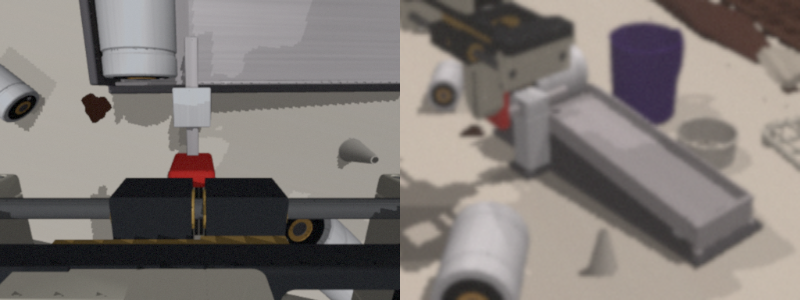

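The bar is sliding in just behind the roller, at about (190,60) in the wrist half. Continuing gently to the end stop.

```bash
python3 -m handwheel '[[[0,0,-0.2,0],[0,0,-0.2,0],[0,0,-0.2,0],[0,0,-0.2,0],[0,0,-0.2,0],[0,0,-0.2,0],[0,0,-0.2,0],[0,0,-0.1,0]]]'
python3 -m handwheel '[[[0,0,-0.1,0],[0,0,-0.05,0],[0,0,0,0]]]'
python3 st.py; python3 look.py l9
```

```text
time: 18.22
tool_pos: [499.9, 27.5, 78.1]
tcp_rot: [2.452, 1.57, -0.434]
contact_force: [-2.2, -1.7, 0.5]
grip_width: 0.1
time: 18.47
tool_pos: [501.2, 27.8, 78.1]
tcp_rot: [2.55, 1.57, -0.336]
contact_force: [-0.6, -1.0, 0.2]
grip_width: 1.0
t 18.47 gutter xyz [68.9 94.7 78.1] F [-0.6 -1.   0.2] u,v in tool [-0.    -1.     0.006] [-0.     0.006  1.   ] q [-0.1   0.48  1.78 -0.    0.88  1.22] 1.0
```

View pics/l9.png

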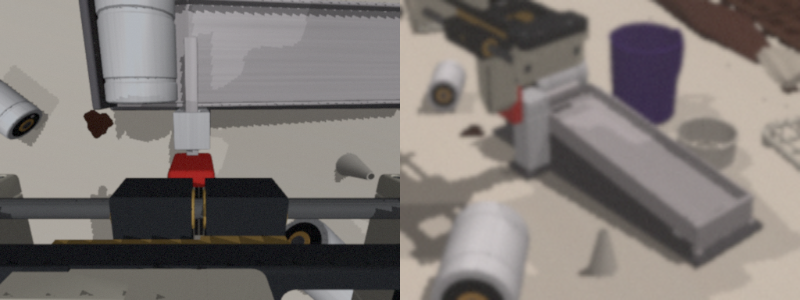

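```bash
python3 -m handwheel '[[[0,0,-0.05,0],[0,0,-0.05,0],[0,0,0,0]]]'
python3 st.py
python3 -m handwheel '[[[0,0,-0.05,0],[0,0,-0.05,0],[0,0,0,0]]]'
python3 st.py
```

```text
time: 18.82
tool_pos: [501.3, 27.9, 78.1]
tcp_rot: [0.023, 1.569, -2.863]
contact_force: [-4.7, -2.6, 3.3]
grip_width: 0.4
t 18.82 gutter xyz [68.9 94.5 78.1] F [-4.7 -2.6  3.3] u,v in tool [-0.    -1.     0.006] [0.001 0.006 1.   ] q [-0.1   0.48  1.78 -0.    0.89  1.22] 0.4
time: 19.07
tool_pos: [501.4, 27.9, 78.1]
tcp_rot: [-0.034, 1.567, -2.919]
contact_force: [-7.7, -4.1, 6.7]
grip_width: 0.7
t 19.07 gutter xyz [69.  94.5 78.1] F [-7.7 -4.1  6.7] u,v in tool [ 0.    -1.     0.006] [0.003 0.006 1.   ] q [-0.1   0.48  1.78 -0.    0.89  1.22] 0.7
```

The TCP stopped at y 94.5, exactly the expected value for fully in, while the force rose well above the 2 N friction. That is the end stop. Back off, rise and retreat.

```bash
python3 -m handwheel '[[[0,0,0.4,0],[0,0,1,0],[0,0,1.5,0],[0,0,1.5,0],[-1.5,0,0.5,0],[-3,0,0,0],[-3.5,0,0,0],[-3,0,0,0]]]'
python3 -m handwheel '[[[-2,2,0,0],[0,3.5,0,0],[0,3.5,0,0],[0,3.5,0,0],[0,3.5,0,0],[0,3.5,0,0],[0,2,0,0],[0,0,0,0]]]'
python3 st.py
python3 - <<'E'
from h import *
from fit import fr
p=np.load("pose.npy")
a,d=bot.capture("top"); cv2.imwrite("pics/t3.png",cv2.resize(cv2.cvtColor(a,cv2.COLOR_RGB2BGR)[110:300,150:370],(660,570)))
m=bot.camera_model("top");C=cloud(d,m).reshape(-1,3);g=fr(p,C)
k=(abs(g[:,1])<30)&(abs(g[:,0]-100)<26)&(C[:,2]>80)&(C[:,2]<100); print("roller",k.sum(),np.c_[g[k],C[k,2]].mean(0))
k=(abs(g[:,0]-70)<25)&(g[:,1]>60)&(g[:,1]<150)&(C[:,2]>95)&(C[:,2]<112); print("tab",k.sum(),np.percentile(g[k],[3,50,97],axis=0).round(1).tolist())
k=(abs(g[:,0]-70)<4)&(abs(g[:,1])<60)&(C[:,2]>66)&(C[:,2]<78); print("bar y",k.sum(),np.percentile(g[k,1],[1,50]).round(1))
E
python3 look.py l10
```

```text
time: 19.73
tool_pos: [455.9, 16.1, 190.0]
tcp_rot: [3.071, 1.569, 0.185]
contact_force: [1.0, -0.3, 0.1]
grip_width: 0.2
time: 20.4
tool_pos: [511.0, -196.0, 207.8]
tcp_rot: [2.233, 1.568, -0.656]
contact_force: [-0.7, -0.1, 0.8]
grip_width: 0.8
t 20.4 gutter xyz [-149.8  143.1  207.8] F [-0.7 -0.1  0.8] u,v in tool [-0.002 -1.     0.01 ] [-0.002  0.01   1.   ] q [-0.51  0.4   1.5  -0.    1.25  0.81] 0.8
roller 540 [1.05205555e+02 9.06763643e-02 9.09470336e+01]
tab 82 [[58.2, 73.5], [71.4, 79.0], [85.1, 84.6]]
bar y 80 [-7.9 18.8]
```

View pics/t3.png

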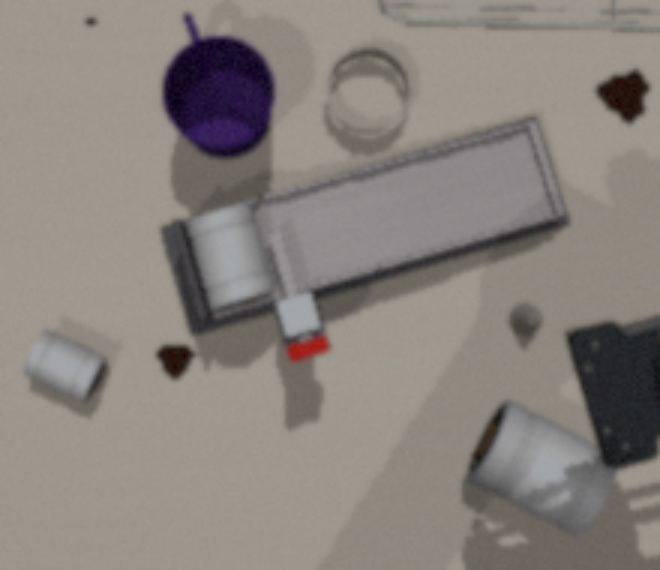

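View pics/l10.png

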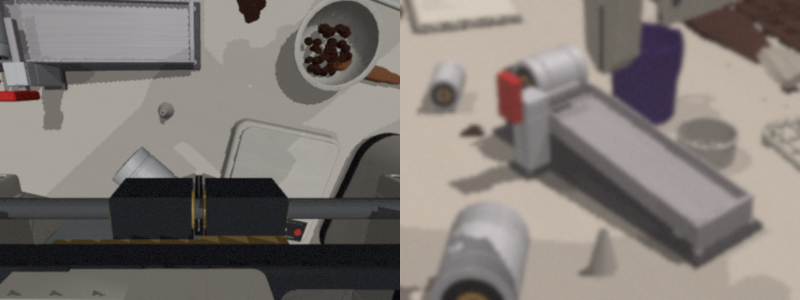

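In the final top view the roller at (230,255) is against the stop, the bar at (285,250) is behind it, and the tab at (307,347) is against the guide. The mug, ring and nozzle are unmoved, and the arm is clear 208 mm up. Handing in.

```bash
python3 -m handwheel '[[[0,0,0,0],[0,0,0,0],[0,0,0,0],[0,0,0,0]]]'; python3 -c "
from plant import bot
print(bot.close_job())"
```

```text
time: 20.88
tool_pos: [510.0, -191.3, 208.3]
tcp_rot: [2.49, 1.57, -0.394]
contact_force: [-0.5, 0.3, 1.4]
grip_width: 0.4
the job is handed in; nothing more can be done
None
```

The roller is seated in the dip against the black stop, the latch bar is closed behind it, and I handed the job in at 20.9 s. I pushed the middle-sized roller up the gutter with the shut fingertips at about 36 mm/s, slowing to 18 mm/s at the crest. It rolled the last few centimetres into the dip by itself. I then pushed the red tab in until it hit its end stop.

- **Roller:** the last depth check put its centre at gutter x 105.2 mm, against a target of 105 mm.
- **Latch:** the tab's outer face measured 84.6 mm to the gutter's +y side, against 85 mm for fully in. At the end of the push the force rose to about 10 N with no further movement.
- **Surroundings:** the nozzle, ring cutter and mug look unmoved in the top view. The gripper finished 208 mm above the table, touching nothing.

No later check failed or disagreed. My first fit of the gutter's position was about 13 mm off; I saw that it disagreed with the roller's measured position and redid it before moving the arm.

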